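Caliper a forming block and plug it into its holder

ROBOT

A 6-joint arm with a two-finger parallel gripper is mounted at the origin on the work surface. World frame = base frame: x ahead of the robot, y to its left, z up, the work surface at z = 0. Lengths are in mm, angles in rad, forces in N, time in s.
With the tool pointing down it reaches from about 325 to 900 mm from the base axis. Payload 6.1 kg.
Tool frame: the origin (TCP) lies at the very end of the fingers, on their centre line; the grasp point (between the pads) lies 19 mm behind it; z points along the fingers, y is the line along which they close (so a half turn about z gives the same grasp; the last joint's range is limited). The gripper opens to 85 mm and grips with 20 to 120 N. Pads are 22 mm wide; open, the fingers measure 114 mm over their backs; the gripper's body (76 mm by 85 mm) begins 54 mm behind the grasp point. The pads swing forward as they close: fully open they stand 13 mm farther back than shut.
Start: joints at [1.016, 0.22, 1.526, -0, 1.395, -0.126], TCP at [259.86, 568.409, 231.3] pointing down, gripper open.
Joint ranges: [-2.98, 2.98], [-0.91, 2.08], [0.09, 2.57], [-1.24, 4.39], [0.2, 2.65], [-2.68, 2.68]. Speed limits (rad/s): [2.57, 2.57, 3.01, 3.14, 3.14, 3.14].

INTERFACE

Orientations are given as a rotation vector (axis times angle).
In Python, from rig import * gives the robot as it stands. The module is installed in compiled form; this text tells all that it offers.
- The arm moves only by the tool apply_moves, never from a script. Its argument "plan" is a list that holds one entry, the list of rows, each a list of 7 numbers: the turn, a rotation vector about the tool's x, y, z each as a share of 180 degrees, from -1 to 1, then the shift along the tool's x, y, z each as a share of 7.5 cm, from -1 to 1, then the opening, from 0 (shut) to 1 (fully open). A call has 1 to 20 rows; each row shifts and turns the commanded pose from where the row before left it, along the tool's axes as they then stand; what a row does not reach is not made up. A row lasts 1/8 s, in which the tool goes at most 62.5 mm and 10.7 degrees, less where a joint would pass 70% of its speed; a pose out of reach is approached as far as the arm can. A call with a number of a shift or a turn outside -1 to 1 is refused whole. A call with a gripper value outside its range is refused whole. The fingers move at their own pace and stop on an object; "squeeze" is the grip in N (left out, the last holds). Time passes only in rows, so rows that do not move let the fingers close. It gives the time, the measured TCP pose, the force, the opening and the grip force at its end, in the units of the state.
- observe(): the state, without advancing time (a new reading comes with each control period).
- get_image(name): name is "scene" or "side" or "wrist"; returns a dict with "pixels" (420x560x3 uint8, blue, green, red), "fx", "fy", "cx", "cy" (pixels), "k1" (the pictures are not rectified: a ray, as slopes to the right and down, at radius r is drawn at 1 + k1 r^2 times it, then the intrinsics apply), "R" (3x3) and "t" (3): a world point X has camera coordinates R X + t. Camera axes: x right, y down, z forward; pixel columns grow to the right and rows downward; lengths in mm; the calibration is good to about 2 mm. A picture is of the moment at which its call begins. There is no depth.
- job_done(): hands the job in; it is judged then, once.
Trained networks look in the newest picture that a camera, given by its name, has taken for a name from the list of things; names that differ only in an ending like _2 or _b are one class to them, and where a whole thing is asked for, a point or a joint stands for the part that bears it (a point fixed in the world has none). Each returns a list of dicts, best first, with "conf" (0 to 1); they miss things now and then, are a little off and sometimes report something else, mostly with a low value. They report only what shows in the picture. A call takes as long as a camera call. They do not tell look-alikes from the thing itself.
- spot_in(label, camera): "box" ([left, top, right, bottom] in pixels, round what is visible of it).
- outline_of(label, camera): "region" (420x560 bool, what is visible of it) and "box" ([left, top, right, bottom] in pixels, round what is visible of it).
The state is a dict: "clock": time; "joint_positions": joint angles; "qd": joint speeds; "joint_efforts": joint torques, N m; "tool_pos": TCP position; "tcp_rot": TCP orientation; "ft_force": force on the tool from outside, world axes, zero at the start; "moment": the same for the moment, N m; "opening": finger opening in mm; "finger_force": force on a finger pad.
Only numpy, scipy, OpenCV 4.12 (cv2) and the standard library are available. Lean on these libraries where they do the work, as an engineer would, in place of code of your own. Each camera call takes 0.05 s, during which the arm holds its last target. There are 200 camera calls.

TASK

Check the grooved steel forming block in the bench caliper: stand it on the bed, long side flat against the fixed jaw, let go of it, and gently slide the carriage shut until its sprung jaw is pressed about half-way in. Then take the block out and plug it upright, fully home, into the rectangular socket of the holder. Leave the other things on the bench where they are.

Things in the scene. Friction and masses are not known exactly. Their poses are not given: they have to be found in the camera images.
- block: steel forming block, 28 (its x) x 60 (y) x 50 mm (z), about 0.6 kg, upright on the bench; three grooves 10 mm deep across its top along x. Origin: centre of its underside. Either way round will do. Gripped by its short ends (60 mm) it fits between the caliper jaws, by its long sides (28 mm) between the holder's cheeks, so it must be put down and retaken in between
- caliper: steel bench caliper fixed to the bench; origin under its middle, x is the sliding direction, from thumb tab (-x, robot side) to fixed jaw (+x). Slippery flat bed 12 mm high, 40 mm wide, x -140 to +130 mm. Fixed jaw 40 mm wide (y), 20 mm thick, top at 60 mm, measuring face at x +50 mm looking to -x. Behind it a dial 48 mm across, 39 mm high
- stop (a point): foot of the fixed jaw's measuring face: on the bed (12 mm up), middle of its width; axes as the caliper's. A block against the jaw has its origin 14 mm from here towards -x
- carriage (a joint): travel of the carriage in m, 0 open to 0.075, growing towards the fixed jaw. Slides stiffly (about 5 N), stays where left. Carriage 68 mm long, 48 mm wide, top at 41 mm; at its front a sprung jaw, 40 mm wide, top at 60 mm, whose face lies at caliper x = -35 mm + travel (gap to the fixed jaw = 85 mm - travel)
- plunger (a joint): how far the sprung jaw is pressed back into the carriage in m, 0 free to 0.006 fully in; spring 2 N per mm, so half-way is about 6 N, and about 11 N on the pushing hand with the carriage's friction. The bed is waxed: sliding the block along it takes only 1 to 2 N (under 1 mm)
- tab (a point): middle of the top edge of the thumb tab on the carriage, 75 mm above the bench; moves with the carriage (caliper x = -100 mm + travel). The tab is 14 mm thick (x), 24 mm wide (y) and stands 34 mm above the carriage; pinch it or push it
- holder: grey steel holder fixed to the bench, 100 (x) x 120 (y) x 26 mm; origin at the centre of its underside. In its middle a rectangular socket. At each end of the socket an upright cheek, 40 mm (x) x 14 mm (y), inner faces at y -35 and +35 mm, top 62 mm above the bench: no room for a finger between cheek and block
- socket (a point): centre of the socket's mouth on the holder's top, 26 mm above the bench; axes as the holder's. Socket 30.5 mm (x) x 62.5 mm (y), 18 mm deep, flat floor 8 mm above the bench, mouth chamfered 3 mm; the block goes in with its long side along y, either way round, and then stands with 32 mm out
- bench_block: bystander: plain flat steel bench block, 60 x 60 x 22 mm, beyond the forming block; origin at the centre of its underside
- crucible: bystander: white bowl, 72 mm across, 42 mm high, beyond the block; origin under its centre
- flux: bystander: amber jar, 56 mm across, 100 mm high, at the left; origin under its centre
- mallet: bystander: hammer, 200 mm long, lying at the left
- graver: bystander: screwdriver-like hand tool, 150 mm long, lying at the right
- tumbler: bystander: white cup, 72 mm across, 85 mm high, at the right; origin under its centre
Mind the look-alikes: they are no part of the job. Leave any brown or yellow look-alike of the block alone.

How it is judged (in metres and radians):
On the way:
1. the block stands free on the caliper's bed, against the fixed jaw, let go, and the carriage is slid shut on it so that the sprung jaw is pressed in by more than 2 mm (value of joint plunger above 0.002 m and contact force between plunger and block above 2 N and x of block in the frame of stop between -0.017 and -0.011 m and y of block in the frame of stop between -0.02 and 0.02 m and z of block in the frame of stop below 0.003 m and angle between the x axis of block and the x axis of caliper, either way round below 0.07 rad and contact force between the fingers and block below 0.3 N), for 0.3 s.
At the end, for the whole second after the job is handed in: the block rests upright (within 0.08 rad) in the holder's socket, fully home (underside at least 15.5 mm below the mouth), centred within 4 mm and in line with it within 0.1 rad, still and let go (horizontal distance between block and socket below 0.004 m and z of block in the frame of socket below -0.0155 m and angle between the y axis of block and the y axis of holder, either way round below 0.1 rad and angle between block's own z axis and vertical below 0.08 rad and linear speed of block below 0.02 m/s); the robot touches nothing.
It fails at once if the sprung jaw is forced against the block with more than 30 N (contact force between plunger and block above 30 N).
It fails at once if a bystander is moved by more than 30 mm (distance of any of bench_block, crucible, flux, mallet, graver, tumbler from where it was at the start of the episode above 0.03 m).
It also fails if it takes over 72 s, if anything falls off the work surface, if the arm or the gripper's body presses on something with over 40 N, if the wrist force passes 120 N, or if a joint passes its speed limit or range.

## Working session

There is one attempt and no reset: what is moved stays moved. The work goes in short steps, Python scripts to look and compute and a tool call to move; the robot and the scene stay as the last step left them, time stands still between calls to the robot, and variables do not carry over. Pictures are saved under pics/ and viewed, at most 10 in all, crops included, and the job is handed in when it is done.

Besides the shell and the picture viewer there is one more tool, called after "Call:" as a command line: name --argument value ..., lists and objects as JSON in quotes. apply_moves: Moves the arm, as the interface text tells. Shift numbers are shares of 7.5 cm and turn numbers shares of 180 degrees, none past 1 either way. Its arguments: {"type":"object","properties":{"plan":{"type":"array"},"squeeze":{"type":"number"}},"required":["plan"]}

```bash
mkdir -p pics; cat > h.py <<'E'
from rig import *
import numpy as np, cv2
from scipy.spatial.transform import Rotation as Ro
def proj(im,P):
    P=np.atleast_2d(P).astype(float); c=P@np.array(im["R"]).T+np.array(im["t"])
    s=c[:,:2]/c[:,2:]; s=s*(1+im["k1"]*(s**2).sum(1,keepdims=True))
    return s*[im["fx"],im["fy"]]+[im["cx"],im["cy"]]
def ray(im,px):
    d=(np.atleast_2d(px).astype(float)-[im["cx"],im["cy"]])/[im["fx"],im["fy"]]; s=d.copy()
    for _ in range(20): s=d/(1+im["k1"]*(s**2).sum(1,keepdims=True))
    R=np.array(im["R"]); D=np.c_[s,np.ones(len(s))]@R; o=-R.T@np.array(im["t"]); return o,D
def atz(im,px,z):
    o,D=ray(im,px); return o+D*((z-o[2])/D[:,2])[:,None]
def save(im,n): cv2.imwrite(f"pics/{n}.png",im["pixels"])
E
python3 - <<'E'
from h import *
ims={n:get_image(n) for n in("scene","side","wrist")}
for n,im in ims.items(): save(im,n+"0"); print(n,-np.array(im["R"]).T@np.array(im["t"]))
cv2.imwrite("pics/a.png",np.vstack([ims["scene"]["pixels"]]))
for l in("block","caliper","holder","tab","socket","carriage"):
  for c in("scene","side"):
    print(l,c,[(np.round(d["box"]).tolist(),round(d["conf"],2)) for d in spot_in(l,c)][:4])
E
```

```text
scene [1052.93748609  589.8868752   954.12459217]
side [-197.33250681 -901.52367336  780.1111545 ]
wrist [195.50732671 598.31980998 373.76676221]
block scene [([274.0, 201.0, 291.0, 232.0], 0.79), ([279.0, 178.0, 298.0, 197.0], 0.66), ([402.0, 278.0, 472.0, 354.0], 0.65), ([343.0, 234.0, 378.0, 266.0], 0.6)]
block side [([271.0, 202.0, 285.0, 232.0], 0.95), ([251.0, 238.0, 281.0, 263.0], 0.9), ([232.0, 213.0, 247.0, 242.0], 0.59)]
caliper scene [([298.0, 234.0, 381.0, 296.0], 0.97)]
caliper side [([177.0, 169.0, 266.0, 216.0], 0.6)]
holder scene [([209.0, 156.0, 262.0, 195.0], 0.89), ([343.0, 233.0, 378.0, 267.0], 0.69)]
holder side [([306.0, 232.0, 372.0, 290.0], 0.77), ([174.0, 167.0, 264.0, 214.0], 0.42), ([330.0, 315.0, 402.0, 346.0], 0.22)]
tab scene [([341.0, 233.0, 379.0, 265.0], 0.78)]
tab side [([183.0, 180.0, 219.0, 210.0], 0.93)]
socket scene [([209.0, 157.0, 260.0, 199.0], 0.73), ([272.0, 204.0, 290.0, 231.0], 0.21)]
socket side [([306.0, 234.0, 373.0, 287.0], 0.83)]
carriage scene [([341.0, 232.0, 377.0, 271.0], 0.64)]
carriage side [([184.0, 181.0, 216.0, 208.0], 0.88), ([306.0, 232.0, 372.0, 287.0], 0.53)]
```

View pics/scene0.png

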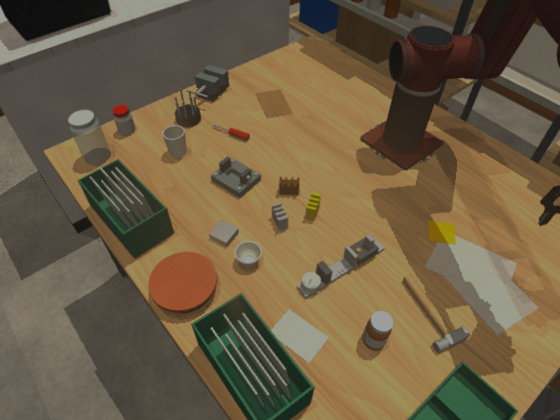

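View pics/side0.png

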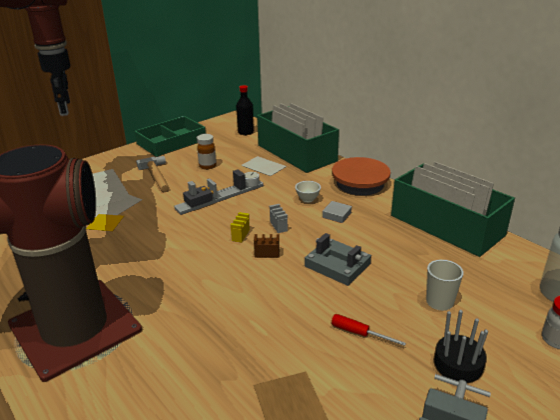

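The scene shows three grooved blocks: brown at (289,186), yellow at (313,205) and grey steel at (280,216). In the side view the grey one is at (278,217). I choose grey and will check it in a close crop. The caliper runs from (300,290) to (383,245) in scene, and the holder is at (236,177).

```bash
python3 - <<'E'
from h import *
a=get_image("scene");b=get_image("side")
def tri(p,q):
    o1,d1=ray(a,p);o2,d2=ray(b,q);d1=d1[0];d2=d2[0]
    s=np.linalg.lstsq(np.c_[d1,-d2],o2-o1,rcond=None)[0]
    x,y=o1+s[0]*d1,o2+s[1]*d2; return ((x+y)/2).round(1),round(np.linalg.norm(x-y),1)
print("block",tri((281,217),(278,217)),"holder",tri((235.5,177),(339,260)))
print("tumbler",atz(a,(176,154),0),"block z25",atz(a,(281,217),25),atz(b,(278,217),25))
for n,p in dict(dial=(310,283),fix=(324,271),tab=(350,253),carr=(363,250),bedR=(383,247),bedL=(303,292)).items(): print(n,atz(a,p,30).round())
for n,p in dict(bedL=(178,208),bedR=(263,183),tab=(196,190)).items(): print("side",n,atz(b,p,20).round())
A=cv2.resize(a["pixels"][190:300,200:390],None,fx=4,fy=4,interpolation=2)
B=cv2.resize(b["pixels"][170:290,170:380],None,fx=3.6,fy=3.6,interpolation=2)
cv2.imwrite("pics/c1.png",A); cv2.imwrite("pics/c2.png",B)
E
```

```text
block (array([552.6,   9.7,  25.8]), np.float64(5.9)) holder (array([ 550.2, -212.6,   13.5]), np.float64(5.0))
tumbler [[ 630.17717834 -436.82511454    0.        ]] block z25 [[549.87351956  11.03463089  25.        ]] [[555.58649379   8.67498144  25.        ]]
dial [[635. 225.  30.]]
fix [[584. 222.  30.]]
tab [[492. 225.  30.]]
carr [[458. 241.  30.]]
bedR [[409. 268.  30.]]
bedL [[666. 232.  30.]]
side bedL [[389. 230.  20.]]
side bedR [[647. 183.  20.]]
side tab [[479. 280.  20.]]
```

View pics/c1.png

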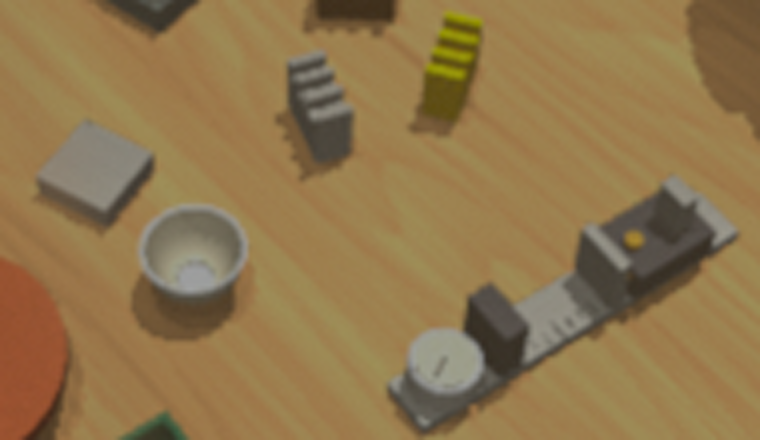

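The crop shows the grey grooved steel block at crop (320,110), separate from the yellow one at (453,65). The caliper's dial and fixed jaw are at (445,360) and (495,330), and the carriage and tab at (640,240). Next I move the wrist camera above them.

```bash
cat >> h.py <<'E'
def rows(tgt,ang=None,nmm=None):
    """tool-frame remaining move to tgt (mm) with tool down, tool x at world angle ang deg: turn first, then shift"""
    s=observe(); R=Ro.from_rotvec(s["tcp_rot"]); p=np.array(s["tool_pos"])
    G=R
    if ang is not None:
        a=np.radians(ang); G=Ro.from_matrix(np.array([[np.cos(a),np.sin(a),0],[np.sin(a),-np.cos(a),0],[0,0,-1]]).T)
    t=(R.inv()*G).as_rotvec()
    d=G.inv().apply(np.array(tgt)-p)
    print("tcp",p.round(1),"xang",np.degrees(np.arctan2(*R.as_matrix()[[1,0],0])).round(2),"j",np.round(s["joint_positions"],2))
    print("turn/180",(t/np.pi).round(4),"shift/75",(d/75).round(4), "clk",s["clock"])
E
python3 - <<'E'
from h import *
s=observe();R=Ro.from_rotvec(s["tcp_rot"]).as_matrix();print(R.round(3))
w=get_image("wrist");print(w["fx"],w["cx"],w["cy"]);Rw=np.array(w["R"]);print((Rw@R).round(3),R.T@(-Rw.T@w["t"]-s["tool_pos"]))
rows((480,110,330),0); rows((480,110,330),90);rows((480,110,330),180)
E
```

```text
[[-0.909  0.416 -0.   ]
 [ 0.416  0.909 -0.   ]
 [-0.    -0.    -1.   ]]
327.60725135840386 281.6824659980563 207.820896956984
[[ 0.001  1.    -0.   ]
 [-0.959  0.001 -0.282]
 [-0.282  0.     0.959]] [  70.92091228    0.74820622 -143.51376277]
tcp [259.9 568.4 231.3] xang 155.43 j [ 1.02  0.22  1.53 -0.    1.39 -0.13]
turn/180 [0.     0.     0.8635] shift/75 [ 2.935   6.1119 -1.316 ] clk 0.9
tcp [259.9 568.4 231.3] xang 155.43 j [ 1.02  0.22  1.53 -0.    1.39 -0.13]
turn/180 [-0.      0.      0.3635] shift/75 [-6.1119  2.935  -1.316 ] clk 0.9
tcp [259.9 568.4 231.3] xang 155.43 j [ 1.02  0.22  1.53 -0.    1.39 -0.13]
turn/180 [-0.      0.     -0.1365] shift/75 [-2.935  -6.1119 -1.316 ] clk 0.9
```

Call:
apply_moves --plan '[[[0,0,-0.0455,0,0,0,1],[0,0,-0.0455,0,0,0,1],[0,0,-0.0455,0,0,0,1],[0,0,0,-0.22,-0.56,-0.13,1],[0,0,0,-0.22,-0.56,-0.13,1],[0,0,0,-0.22,-0.56,-0.13,1],[0,0,0,-0.22,-0.56,-0.13,1],[0,0,0,-0.22,-0.56,-0.13,1],[0,0,0,-0.22,-0.56,-0.13,1],[0,0,0,-0.22,-0.56,-0.13,1],[0,0,0,-0.22,-0.56,-0.13,1],[0,0,0,-0.22,-0.56,-0.13,1],[0,0,0,-0.22,-0.56,-0.13,1],[0,0,0,-0.22,-0.56,-0.13,1],[0,0,0,-0.22,-0.56,-0.13,1],[0,0,0,-0.22,-0.56,-0.13,1],[0,0,0,0,0,0,1],[0,0,0,0,0,0,1]]]'

```text
clock: 3.15
tool_pos: [474.1, 22.7, 357.9]
tcp_rot: [-0.001, -3.141, -0.001]
ft_force: [0.3, -0.0, 0.8]
opening: 85.4
finger_force: 0.0
```

```bash
python3 - <<'E'
from h import *
w=get_image("wrist");save(w,"w1");rows((475,20,357),180)
np.savez("w1.npz",**{k:w[k] for k in w})
for l in("block","caliper","holder","tab"):
  for d in outline_of(l,"wrist")[:4]:
    print(l,np.round(d["box"]).tolist(),round(d["conf"],2),int(d["region"].sum()), np.round(cv2.boxPoints(cv2.minAreaRect(np.argwhere(d["region"])[:,::-1].astype(np.float32)))).tolist())
E
```

```text
tcp [474.   23.1 357.8] xang -179.97 j [-0.12 -0.2   1.72  0.    1.63 -1.69]
turn/180 [ 0.0002 -0.0002  0.0002] shift/75 [-0.0132 -0.042   0.0104] clk 3.2
block [272.0, 126.0, 313.0, 174.0] 0.88 900 [[272.0, 137.0], [290.0, 126.0], [314.0, 163.0], [297.0, 175.0]]
block [194.0, 124.0, 238.0, 170.0] 0.74 944 [[194.0, 160.0], [225.0, 124.0], [241.0, 138.0], [210.0, 174.0]]
block [247.0, 195.0, 294.0, 233.0] 0.71 1030 [[247.0, 220.0], [256.0, 195.0], [296.0, 209.0], [287.0, 235.0]]
block [408.0, 128.0, 457.0, 194.0] 0.37 2356 [[403.0, 187.0], [415.0, 124.0], [459.0, 133.0], [447.0, 195.0]]
caliper [391.0, 105.0, 455.0, 273.0] 0.63 5566 [[386.0, 268.0], [418.0, 103.0], [462.0, 112.0], [430.0, 277.0]]
holder [85.0, 174.0, 179.0, 247.0] 0.89 5455 [[79.0, 188.0], [168.0, 168.0], [183.0, 233.0], [93.0, 254.0]]
tab [405.0, 128.0, 456.0, 193.0] 0.82 2411 [[402.0, 186.0], [416.0, 123.0], [459.0, 133.0], [445.0, 196.0]]
```

View pics/w1.png

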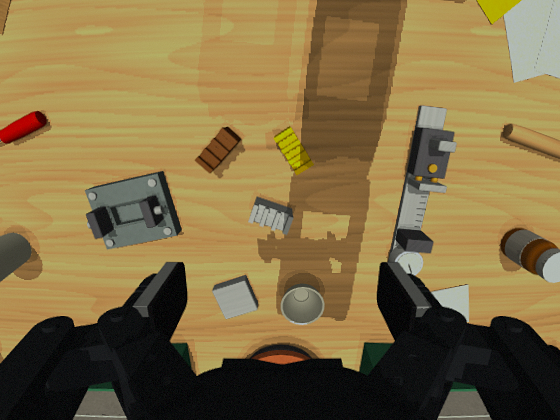

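The wrist view shows the grey block at (271,214), brown at (219,149), yellow at (292,149), the holder at (135,211) and the caliper from (432,105) to (408,265). Next I fit models to the silhouettes.

```bash
cat >> h.py <<'E'
from scipy.optimize import minimize
def box(x0,x1,y0,y1,z0,z1): return np.array([(x,y,z) for x in(x0,x1) for y in(y0,y1) for z in(z0,z1)],float)
def cyl(cx,r,z0,z1,cy=0): t=np.linspace(0,6.283,24); return np.array([(cx+r*np.cos(a),cy+r*np.sin(a),z) for a in t for z in(z0,z1)])
BLOCK=lambda q:[box(-14,14,-30,30,0,50)]
HOLD=lambda q:[box(-50,50,-60,60,0,26),box(-20,20,35,49,0,62),box(-20,20,-49,-35,0,62)]
def CAL(q):
    t=q[3]; return [box(-140,130,-20,20,0,12),box(50,70,-20,20,0,60),cyl(q[4],24,12,39),box(-49-68+t+6,-49+t+6,-24,24,8,41),box(-43+t,-35+t,-20,20,12,60),box(-107+t,-93+t,-12,12,41,75)]
def tf(P,q):
    c,s=np.cos(q[2]),np.sin(q[2]); return np.c_[P[:,0]*c-P[:,1]*s+q[0],P[:,0]*s+P[:,1]*c+q[1],P[:,2]]
K=4
def ren(im,parts,q):
    m=np.zeros((420*K,560*K),np.uint8)
    for P in parts(q):
        u=(proj(im,tf(P,q))+.5)*K-.5
        cv2.fillConvexPoly(m,cv2.convexHull((u*16).round().astype(np.int32)),1,shift=4)
    return m>0
def fit(im,reg,parts,q0,step):
    M=cv2.resize(reg.astype(np.float32),None,fx=K,fy=K,interpolation=cv2.INTER_LINEAR)>.5
    f=lambda q:-(ren(im,parts,q)&M).sum()/(ren(im,parts,q)|M).sum()
    sx=np.vstack([q0]+[np.array(q0)+np.eye(len(q0))[i]*step[i] for i in range(len(q0))])
    r=minimize(f,q0,method="Nelder-Mead",options=dict(initial_simplex=sx,xatol=.02,fatol=1e-4,maxiter=250)); return r.x,-r.fun
def draw(img,im,parts,q,k=1,col=(0,255,255),o=(0,0)):
    for P in parts(q):
        u=((proj(im,tf(P,q))+.5-o)*k-.5).round().astype(np.int32); cv2.polylines(img,[cv2.convexHull(u)],True,col,1)
        n=len(P)
        if n==8:
            for a,b in [(0,1),(2,3),(4,5),(6,7),(0,2),(4,6),(1,3),(5,7),(0,4),(1,5),(2,6),(3,7)]: cv2.line(img,u[a].tolist(),u[b].tolist(),col,1)
E
cat > fitall.py <<'E'
from h import *
import sys
def run(name,q,cam="wrist"):
    w=get_image(cam); img=cv2.resize(w["pixels"],None,fx=1.4,fy=1.4,interpolation=2)
    for l,m,q0,near,st in q:
        best=None
        c=proj(w,[[near[0],near[1],20]])[0]
        for d in outline_of(l,cam):
            b=d["box"]
            if b[0]-10<c[0]<b[2]+10 and b[1]-10<c[1]<b[3]+10 and (best is None or d["conf"]>best["conf"]): best=d
        if best is None: print(l,"missed"); continue
        x,f=fit(w,best["region"],m,q0,st); print(l,x[:2].round(1),"yaw",np.degrees(x[2]).round(2),x[3:].round(1),"IoU",round(f,3))
        draw(img,w,m,x,1.4)
    cv2.imwrite(f"pics/{name}.png",img)
E
python3 - <<'E'
from fitall import *
run("f1",[("block",BLOCK,[552,10,.3],(552,10),[5,5,.2]),("holder",HOLD,[550,-212,-.2],(550,-212),[8,8,.15]),("caliper",CAL,[530,240,-.15,5,98],(530,240),[8,8,.1,5,4])])
E
```

```text
block [553.2   6.5] yaw -19.61 [] IoU 0.939
holder [ 550.7 -209.9] yaw 11.74 [] IoU 0.977
caliper [531.9 233.8] yaw -5.66 [11.1 93.8] IoU 0.885
```

View pics/f1.png

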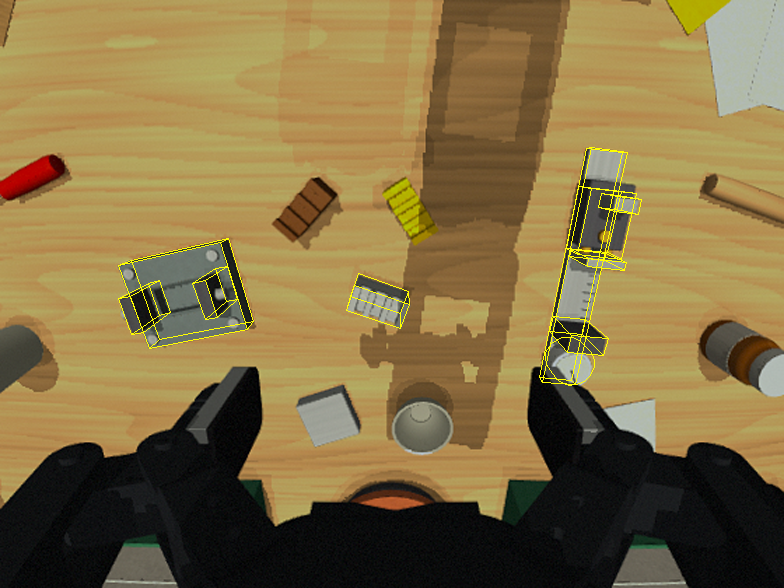

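Call:
apply_moves --plan '[[[0,0,0.0363,0,0,0,1],[0,0,0.0363,0,0,0,1],[0,0,0.0363,0,0,0,1],[0,0,0,-0.178,0.024,0.55,1],[0,0,0,-0.178,0.024,0.55,1],[0,0,0,-0.178,0.024,0.55,1],[0,0,0,-0.178,0.024,0.55,1],[0,0,0,-0.178,0.024,0.55,1],[0,0,0,-0.178,0.024,0.55,1],[0,0,0,0,0,0,1],[0,0,0,0,0,0,1]]]'

```text
clock: 4.97
tool_pos: [553.9, 5.8, 111.8]
tcp_rot: [0.534, 3.095, 0.0]
ft_force: [-0.1, -0.5, 0.4]
opening: 85.4
finger_force: 0.0
```

```bash
python3 - <<'E'
from fitall import *
rows((553.2,6.5,110),160.4)
run("f2",[("block",BLOCK,[553,6.5,-.34],(553,6.5),[3,3,.05])])
E
```

```text
tcp [553.9   5.8 111.8] xang 160.41 j [-0.13  0.17  1.82  0.    1.15 -1.36]
turn/180 [0.0001 0.0003 0.    ] shift/75 [0.0121 0.0055 0.0241] clk 4.975
block [553.3   6.7] yaw -19.62 [] IoU 0.91
```

Call:
apply_moves --plan '[[[0,0,0,0.01,0,0.34,1],[0,0,0,0,0,0.34,1],[0,0,0,0,0,0.34,1],[0,0,0,0,0,0.34,1],[0,0,0,0,0,0,1],[0,0,0,0,0,0,0.5],[0,0,0,0,0,0,0.5],[0,0,0,0,0,0,0.5],[0,0,0,0,0,0,0.5],[0,0,0,0,0,0,0.5]]]' --squeeze 60

```text
clock: 6.32
tool_pos: [554.6, 5.6, 11.0]
tcp_rot: [0.534, 3.092, -0.0]
ft_force: [-0.1, -0.3, 6.8]
opening: 59.7
finger_force: 67.2
```

Call:
apply_moves --plan '[[[0,0,0,0,0,-0.3,0.5],[0,0,0,0,0,-0.55,0.5],[0,0,0,0,0,-0.55,0.5],[0,0,0,0,0,-0.55,0.5],[0,0,0,0.05,0.44,-0.2,0.5],[0,0,0,0.05,0.44,-0.2,0.5],[0,0,0,0.05,0.44,-0.2,0.5],[0,0,0,0.05,0.44,-0.2,0.5],[0,0,0,0.05,0.44,-0.2,0.5],[0,0,0,0.05,0.44,-0.2,0.5],[0,0,-0.05,0,0,0,0.5],[0,0,0,0,0,0,0.5],[0,0,0,0,0,0,0.5]]]'

```text
clock: 7.95
tool_pos: [597.2, 199.6, 243.8]
tcp_rot: [-0.295, -3.126, 0.001]
ft_force: [-0.0, -0.8, -6.4]
opening: 59.3
finger_force: 68.2
```

```bash
python3 - <<'E'
from fitall import *
rows((600,200,240),171)
run("f3",[("caliper",CAL,[531,236,-.13,5,96],(531,236),[5,5,.08,4,4])])
E
```

```text
tcp [597.2 199.6 243.8] xang 169.21 j [ 0.2   0.23  1.5  -0.    1.42 -1.19]
turn/180 [-0.0003 -0.0006 -0.0099] shift/75 [-0.0353  0.0113  0.0507] clk 7.95
caliper [531.5 232.1] yaw -5.62 [ 4.8 98.9] IoU 0.964
```

View pics/f3.png

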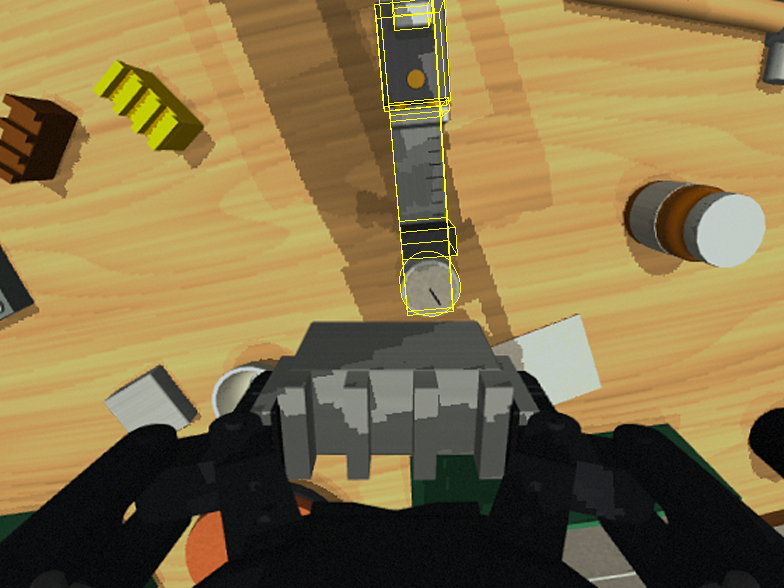

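The overlay fits the bed, fixed jaw (430,240) and dial (430,285) well. Yaw of -5.6° agrees with the first view.

```bash
python3 - <<'E'
from h import *
rows((566.5,229,95),174.4)
E
```

```text
tcp [597.6 199.5 244.2] xang 169.26 j [ 0.2   0.23  1.5  -0.    1.42 -1.19]
turn/180 [-0.0001 -0.0004 -0.0286] shift/75 [0.4505 0.3514 1.989 ] clk 8.05
```

Call:
apply_moves --plan '[[[0,0,-0.0286,0,0,0,0.5],[0,0,0,0.113,0.088,0.2,0.5],[0,0,0,0.113,0.088,0.2,0.5],[0,0,0,0.113,0.088,0.4,0.5],[0,0,0,0.112,0.087,0.4,0.5],[0,0,0,0,0,0.4,0.5],[0,0,0,0,0,0.35,0.5],[0,0,0,0,0,0,0.5],[0,0,0,0,0,0,0.5]]]'

```text
clock: 9.18
tool_pos: [566.9, 229.8, 99.0]
tcp_rot: [0.15, 3.138, 0.0]
ft_force: [0.2, 0.5, -6.8]
opening: 59.5
finger_force: 68.0
```

```bash
python3 - <<'E'
from fitall import *
rows((566.5,229,27),174.4)
a=get_image("scene");b=get_image("side")
for im,n in((a,"s"),(b,"d")):
    q=[531.6,232.5,np.radians(-5.62),5,98]; s=observe()
    o=(290,200) if n=="s" else (170,140); k=5
    h,wd=(110,80) 
    img=cv2.resize(im["pixels"][o[1]:o[1]+110,o[0]:o[0]+100],None,fx=k,fy=k,interpolation=2)
    draw(img,im,CAL,q,k,o=o); cv2.imwrite(f"pics/p{n}.png",img)
cv2.imwrite("pics/p.png",cv2.resize(np.hstack([cv2.imread("pics/ps.png"),cv2.imread("pics/pd.png")]),(800,440)))
E
```

```text
tcp [566.9 229.8  99. ] xang 174.53 j [ 0.26  0.31  1.67  0.    1.15 -1.22]
turn/180 [0.0001 0.0002 0.0007] shift/75 [ 0.0037 -0.0115  0.9607] clk 9.175
```

View pics/p.png

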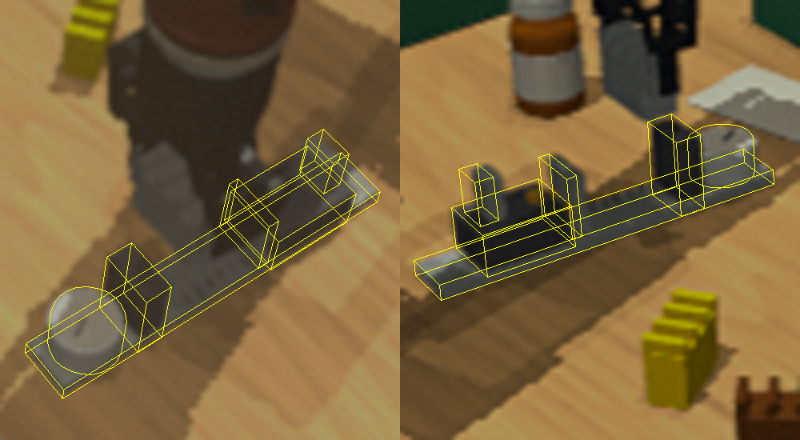

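The views agree: the fixed jaw is at (675,165) in the right-hand panel, and the block hangs above the gap. Now lower it.

Call:
apply_moves --plan '[[[0,0,0,0,-0.01,0.3,0.5],[0,0,0,0,0,0.3,0.5],[0,0,0,0,0,0.3,0.5],[0,0,0,0,0,0.05,0.5],[0,0,0,0,0,0.0,0.5],[0,0,0,0,0,0.0,0.5]]]'

```text
clock: 10.02
tool_pos: [568.1, 229.1, 29.1]
tcp_rot: [0.149, 3.135, 0.001]
ft_force: [0.0, 0.4, -5.6]
opening: 59.0
finger_force: 71.7
```

Call:
apply_moves --plan '[[[0,0,0,0.015,0,0.02,0.5],[0,0,0,0,0,0.02,0.5],[0,0,0,0,0,0.02,0.5],[0,0,0,0,0,0,0.5]]]'

```text
clock: 10.52
tool_pos: [565.8, 228.9, 22.9]
tcp_rot: [0.149, 3.138, 0.0]
ft_force: [-0.0, 0.0, -5.7]
opening: 59.4
finger_force: 72.1
```

Call:
apply_moves --plan '[[[0,0,0,0,0,0.013,0.5],[0,0,0,0,0,0.013,0.5],[0,0,0,0,0,0,0.5]]]'

```text
clock: 10.9
tool_pos: [566.9, 229.2, 22.8]
tcp_rot: [0.149, 3.136, 0.001]
ft_force: [-3.3, -0.9, 6.3]
opening: 59.2
finger_force: 73.4
```

Call:
apply_moves --plan '[[[0,0,0,0,0,-0.005,0.75],[0,0,0,0,0,0,0.85],[0,0,0,0,0,0,1],[0,0,0,0,0,0,1],[0,0,0,0,0,0,1],[0,0,0,0,0,-0.2,1],[0,0,0,0,0,-0.4,1],[0,0,0,0,0,-0.6,1],[0,0,0,0,0,-0.7,1],[0,0,0,0,0,-0.5,1],[0,0,0,0,0,0,1],[0,0,0,0,0,0,1]]]'

```text
clock: 12.4
tool_pos: [565.3, 228.8, 201.3]
tcp_rot: [-0.149, -3.138, 0.0]
ft_force: [0.4, -0.8, -0.3]
opening: 85.3
finger_force: 0.0
```

```bash
python3 - <<'E'
from fitall import *
rows((566.9,229.2,200))
w=get_image("wrist");save(w,"w4")
q=[531.6,232.5,np.radians(-5.62),8,98]
img=cv2.resize(w["pixels"],None,fx=1.4,fy=1.4,interpolation=2)
draw(img,w,CAL,q,1.4)
for d in outline_of("block","wrist")[:3]:
    print(np.round(d["box"]),d["conf"])
    c=(np.array(d["box"])[:2]+np.array(d["box"])[2:])/2
    g=atz(w,c,37)[0]
    if abs(g[0]-566)<40 and abs(g[1]-229)<40:
        x,f=fit(w,d["region"],lambda q:[box(-14,14,-30,30,12,62)],[g[0],g[1],-.1],[4,4,.05]);print(x,np.degrees(x[2]),f)
        draw(img,w,lambda q:[box(-14,14,-30,30,12,62)],x,1.4,(0,0,255))
cv2.imwrite("pics/w4.png",img)
E
```

```text
tcp [565.3 228.8 201.3] xang 174.55 j [ 0.26  0.21  1.6  -0.    1.34 -1.22]
turn/180 [0. 0. 0.] shift/75 [-0.0209  0.008   0.017 ] clk 12.4
[249. 170. 318. 210.] 0.63
[ 5.65491029e+02  2.29892247e+02 -1.04775941e-01] -6.003219211680923 0.9108938353789613
[  0.  81.  18. 131.] 0.6
[259. 120. 306. 130.] 0.5
```

View pics/w4.png

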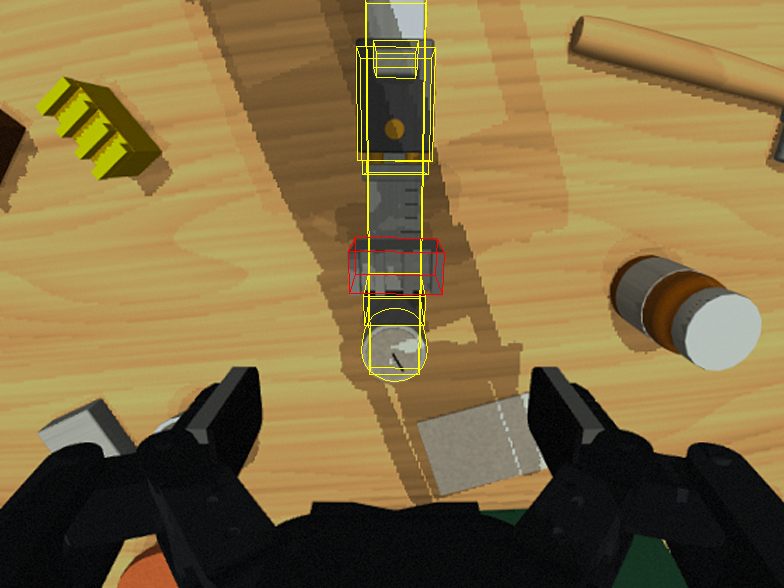

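The block stands on the bed at (396,268), against or just in front of the fixed jaw and let go, about 57 mm clear of the sprung jaw. Next I go back over the tab and measure the travel.

Call:
apply_moves --plan '[[[0,0,0,0.3,0,-0.1,1],[0,0,0,0.3,0,-0.1,1],[0,0,0,0.3,0,0,1],[0,0,0,0,0,0,1],[0,0,0,0,0,0,1]]]'

```text
clock: 13.12
tool_pos: [498.6, 235.1, 215.4]
tcp_rot: [-0.149, -3.137, 0.001]
ft_force: [0.0, -0.3, 0.2]
opening: 85.7
finger_force: 0.0
```

```bash
python3 - <<'E'
from fitall import *
w=get_image("wrist")
B=[531.6,232.5,np.radians(-5.62)]
def CAR(q):
    t=q[3]; return [box(-110+q[4]+t,-42+q[4]+t,-24,24,8,41),box(-43+t,-35+t,-20,20,12,60),box(-107+t,-93+t,-12,12,41,75)]
img=cv2.resize(w["pixels"],None,fx=1.4,fy=1.4,interpolation=2)
for l in("tab","carriage"):
  for d in outline_of(l,"wrist")[:1]:
    b=d["box"];print(l,np.round(b),round(d["conf"],2))
    x,f=fit(w,d["region"],lambda q:CAR([0,0,0,q[3],q[4]]),B+[8,0],[2,2,.03,4,4]);print("free",x.round(2),f)
    M=d["region"]
    g=lambda p:CAR([0,0,0,p[3],p[4]])
    best=min(((-((ren(w,g,B+[t,o])&np.kron(M,np.ones((K,K),bool))).sum()/(ren(w,g,B+[t,o])|np.kron(M,np.ones((K,K),bool))).sum()),t,o) for t in range(-2,20,2) for o in(-8,-4,0,4))); print("fixed",best)
    draw(img,w,g,B+[best[1],best[2]],1.4)
cv2.imwrite("pics/w5.png",img); rows((440,241.5,120),174.4)
E
```

```text
tab [257. 107. 309. 201.] 0.84
free [ 5.3378e+02  2.3224e+02 -9.0000e-02  8.4900e+00 -8.1800e+00] 0.9576024410293564
fixed (np.float64(-0.9475634637538342), 10, -8)
carriage [256. 111. 307. 201.] 0.85
free [ 5.3176e+02  2.3295e+02 -8.0000e-02  1.0670e+01 -8.6300e+00] 0.945587213342599
fixed (np.float64(-0.9437840239973336), 10, -8)
tcp [498.9 235.  215.8] xang 174.52 j [ 0.3   0.06  1.74 -0.    1.35 -1.18]
turn/180 [-0.0001 -0.0001  0.0007] shift/75 [0.7906 0.0093 1.2772] clk 13.275
```

View pics/w5.png

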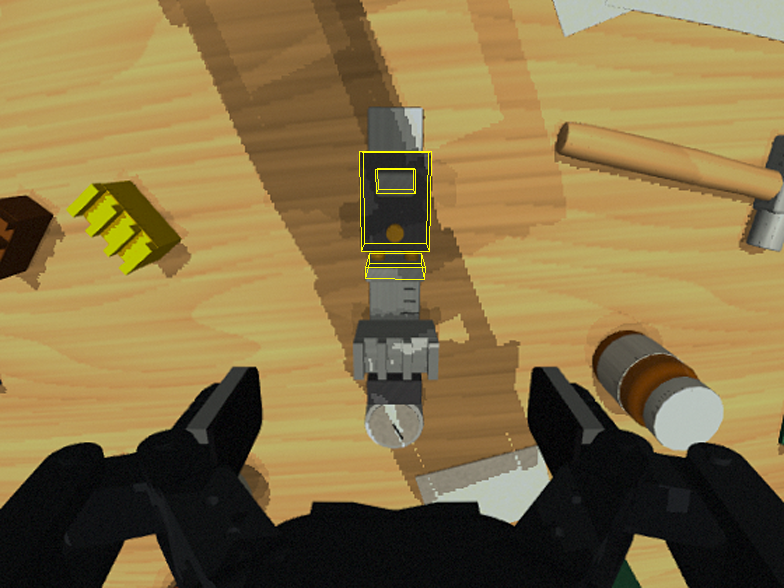

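Both fits give travel of about 10 mm and a tab-edge mismatch within 2 mm; the tab is at (395,181). Now pinch it.

Call:
apply_moves --plan '[[[0,0,0,0.255,0.003,0.2,0.7],[0,0,0,0.255,0.003,0.2,0.6],[0,0,0,0.254,0.003,0.3,0.6],[0,0,0,0,0,0.4,0.6],[0,0,0,0,0,0.4,0.6],[0,0,0,0,0,0.4,0.6],[0,0,0,0,0,0.28,0.6],[0,0,0,0,0,0,0.6],[0,0,0,0,0,0,0.6]]]'

```text
clock: 14.4
tool_pos: [442.3, 241.5, 53.5]
tcp_rot: [0.15, 3.137, 0.001]
ft_force: [0.9, 0.7, 0.6]
opening: 51.1
finger_force: 0.0
```

Call:
apply_moves --plan '[[[0,0,0,0,0,0.02,0.15],[0,0,0,0,0,0,0.15],[0,0,0,0,0,0,0.15],[0,0,0,0,0,0,0.15],[0,0,0,0,0,0,0.15]]]' --squeeze 40

```text
clock: 15.02
tool_pos: [442.2, 240.5, 52.5]
tcp_rot: [0.149, 3.137, -0.002]
ft_force: [-1.0, -5.3, 4.7]
opening: 23.0
finger_force: 39.9
```

Call:
apply_moves --plan '[[[0,0,0,-0.04,-0.012,0,0.15],[0,0,0,-0.08,0,0,0.15],[0,0,0,-0.08,0,0,0.15],[0,0,0,-0.08,0,0,0.15],[0,0,0,-0.08,0,0,0.15],[0,0,0,-0.08,0,0,0.15],[0,0,0,-0.04,0,0,0.15],[0,0,0,-0.01,0,0,0.15],[0,0,0,-0.01,0,0,0.15]]]'

```text
clock: 16.15
tool_pos: [478.4, 236.9, 52.4]
tcp_rot: [-0.149, -3.137, 0.0]
ft_force: [-4.8, -1.9, 7.1]
opening: 23.5
finger_force: 40.2
```

Call:
apply_moves --plan '[[[0,0,0,-0.02,0,0,0.15],[0,0,0,-0.02,0,0,0.15],[0,0,0,-0.02,0,0,0.15],[0,0,0,-0.02,0,0,0.15],[0,0,0,-0.02,0,0,0.15]]]'

```text
clock: 16.77
tool_pos: [485.8, 236.2, 52.4]
tcp_rot: [-0.149, -3.137, 0.001]
ft_force: [-7.0, -1.9, 8.2]
opening: 22.8
finger_force: 40.2
```

Call:
apply_moves --plan '[[[0,0,0,-0.015,0,0,0.15],[0,0,0,-0.015,0,0,0.15]]]'

```text
clock: 17.02
tool_pos: [487.6, 236.0, 52.4]
tcp_rot: [-0.149, -3.136, 0.001]
ft_force: [-7.4, -1.4, 9.5]
opening: 23.1
finger_force: 40.4
```

Call:
apply_moves --plan '[[[0,0,0,-0.015,0,0,0.15],[0,0,0,-0.015,0,0,0.15],[0,0,0,0,0,0,0.15]]]'

```text
clock: 17.4
tool_pos: [489.5, 235.8, 52.4]
tcp_rot: [-0.149, -3.136, 0.001]
ft_force: [-9.3, -1.1, 10.2]
opening: 23.1
finger_force: 40.5
```

Call:
apply_moves --plan '[[[0,0,0,-0.015,0,0,0.15],[0,0,0,0,0,0,0.15],[0,0,0,0,0,0,0.15]]]'

```text
clock: 17.77
tool_pos: [490.3, 235.7, 52.4]
tcp_rot: [-0.149, -3.135, 0.001]
ft_force: [-10.1, -1.8, 10.8]
opening: 23.0
finger_force: 40.7
```

```bash
python3 - <<'E'
from h import *
s=observe();print(s["tool_pos"],s["ft_force"])
E
```

```text
[490.28363364 235.73402841  52.43795781] [-10.06252403  -1.7990311   10.83982853]
```

Call:
apply_moves --plan '[[[0,0,0,-0.01,0,0,0.15],[0,0,0,0,0,0,0.15],[0,0,0,0,0,0,0.15],[0,0,0,0,0,0,0.15],[0,0,0,0,0,0,0.15]]]'

```text
clock: 18.4
tool_pos: [490.7, 235.7, 52.4]
tcp_rot: [-0.149, -3.134, 0.001]
ft_force: [-11.3, -1.8, 12.2]
opening: 23.6
finger_force: 40.8
```

Call:
apply_moves --plan '[[[0,0,0,-0.014,0,-0.01,0.15],[0,0,0,0,0,0,0.15],[0,0,0,0,0,0,0.15],[0,0,0,0,0,0,0.15],[0,0,0,0,0,0,0.15]]]'

```text
clock: 19.02
tool_pos: [490.9, 235.7, 52.4]
tcp_rot: [-0.149, -3.133, 0.001]
ft_force: [-11.0, -0.1, 9.3]
opening: 23.1
finger_force: 40.5
```

```bash
python3 - <<'E'
from fitall import *
for cam in("scene","side"):
    im=get_image(cam)
    for d in outline_of("block",cam)[:5]:
        c=(np.array(d["box"])[:2]+np.array(d["box"])[2:])/2; g=atz(im,c,37)[0]
        print(cam,np.round(d["box"]),round(d["conf"],2),g.round())
rows((530,220,200))
E
```

```text
scene [282. 176. 299. 197.] 0.86 [458. -54.  37.]
scene [403. 276. 472. 353.] 0.72 [464. 486.  37.]
scene [304. 196. 321. 220.] 0.51 [465.  51.  37.]
side [232. 215. 249. 242.] 0.68 [441.  17.  37.]
side [252. 236. 279. 259.] 0.61 [437. -86.  37.]
side [222. 170. 240. 193.] 0.56 [564. 227.  37.]
tcp [490.9 235.6  52.5] xang 174.57 j [ 0.3   0.24  1.87  0.    1.04 -1.17]
turn/180 [0. 0. 0.] shift/75 [-0.5283 -0.1603 -1.9699] clk 19.225
```

Call:
apply_moves --plan '[[[0,0,0,-0.015,0,0,0.15],[0,0,0,0,0,0,0.15],[0,0,0,0,0,0,0.15],[0,0,0,0,0,0,0.15]]]'

```text
clock: 19.73
tool_pos: [491.7, 235.6, 52.4]
tcp_rot: [-0.148, -3.132, 0.001]
ft_force: [-12.4, -0.5, 10.5]
opening: 23.6
finger_force: 40.6
```

Call:
apply_moves --plan '[[[0,0,0,0.04,0,0,0.15],[0,0,0,0.1,0,0,0.15],[0,0,0,0.12,0,0,0.15],[0,0,0,0.12,0,0,0.15],[0,0,0,0.12,0,0,0.15],[0,0,0,0.05,0,0,0.15],[0,0,0,0,0,0,0.5],[0,0,0,0,0,0,0.6],[0,0,0,0,0,0,0.6],[0,0,0,0,0,-0.3,0.8],[0,0,0,0,0,-0.5,1],[0,0,0,0,0,-0.6,1],[0,0,0,0,0,-0.6,1],[0,0,0,-0.4,0,0,1],[0,0,0,-0.4,0,0,1],[0,0,0,0,0,0,1],[0,0,0,0,0,0,1]]]'

```text
clock: 21.85
tool_pos: [512.6, 233.6, 201.4]
tcp_rot: [-0.15, -3.136, 0.0]
ft_force: [0.2, 0.3, 0.1]
opening: 85.6
finger_force: 0.0
```

```bash
python3 - <<'E'
from fitall import *
w=get_image("wrist")
g=lambda q:[box(-14,14,-30,30,12,62)]
for d in outline_of("block","wrist")[:4]:
    c=(np.array(d["box"])[:2]+np.array(d["box"])[2:])/2; p=atz(w,c,37)[0]
    print(np.round(d["box"]),round(d["conf"],2),p.round())
    if abs(p[0]-566)<30 and abs(p[1]-229)<30:
        x,f=fit(w,d["region"],g,[567,229,-.1],[4,4,.05]);print(x,np.degrees(x[2]),f)
for d in outline_of("tab","wrist")[:1]:
    print("tab",np.round(d["box"]),atz(w,[(d["box"][0]+d["box"][2])/2,d["box"][3]],60))
rows((568,229,100),174.4)
E
```

```text
[ 37. 116. 126. 185.] 0.78 [457.  46.  37.]
[248. 220. 316. 266.] 0.66 [569. 229.  37.]
[ 5.67755463e+02  2.29928486e+02 -1.06997559e-01] -6.130508559560364 0.8838390559843847
[  0. 129.  23. 187.] 0.57 [455. -31.  37.]
tab [255. 108. 308. 203.] [[520.64137971 232.95836169  60.        ]]
tcp [512.5 233.8 201.8] xang 174.58 j [ 0.29  0.1   1.72  0.    1.32 -1.19]
turn/180 [-0.     -0.0002  0.001 ] shift/75 [-0.7426  0.0088  1.3571] clk 22.0
```

Call:
apply_moves --plan '[[[0,0,0,-0.25,0.004,0.2,1],[0,0,0,-0.25,0.004,0.3,1],[0,0,0,-0.243,0.004,0.3,1],[0,0,0,0,0,0.4,1],[0,0,0,0,0,0.4,1],[0,0,0,0,0,0.4,1],[0,0,0,0,0,0.34,1],[0,0,0,0,0,0.03,1],[0,0,0,0,0,0,1],[0,0,0,0,0,0,0.5],[0,0,0,0,0,0,0.5],[0,0,0,0,0,0,0.5],[0,0,0,0,0,0,0.5],[0,0,0,0,0,0,0.5]]]' --squeeze 60

```text
clock: 23.75
tool_pos: [570.0, 229.5, 26.2]
tcp_rot: [0.149, 3.136, 0.001]
ft_force: [-0.7, -1.1, 5.6]
opening: 59.4
finger_force: 68.9
```

Call:
apply_moves --plan '[[[0,0,0,0.015,0,-0.1,0.5],[0,0,0,0.015,0,-0.4,0.5],[0,0,0,0,0,-0.5,0.5],[0,0,0,0,0,-0.4,0.5],[0,0,0,-0.06,-0.35,0,0.5],[0,0,0,-0.06,-0.35,0,0.5],[0,0,0,-0.06,-0.35,0,0.5],[0,0,0,-0.06,-0.35,0,0.5],[0,0,0,-0.06,-0.35,0,0.5],[0,0,-0.0478,0,0,0,0.5],[0,0,-0.0478,0,0,0,0.5],[0,0,0,0,0,0.4,0.5],[0,0,0,0,0,0.5,0.5],[0,0,0,0,0,0.4,0.5],[0,0,0,0,0,0,0.5],[0,0,0,0,0,0,0.5]]]'

```text
clock: 25.75
tool_pos: [577.0, 96.7, 32.6]
tcp_rot: [-0.322, 3.124, -0.0]
ft_force: [0.7, -0.8, -6.6]
opening: 59.4
finger_force: 68.3
```

Call:
apply_moves --plan '[[[0,0,0,0,0,0.12,0.5],[0,0,0,0,0,0.08,0.5],[0,0,0,0,0,0.02,0.5],[0,0,0,0,0,0,0.5],[0,0,0,0,0,0,0.5]]]'

```text
clock: 26.38
tool_pos: [576.8, 96.6, 15.5]
tcp_rot: [-0.322, 3.125, -0.0]
ft_force: [0.3, 0.6, -6.7]
opening: 59.3
finger_force: 68.6
```

Call:
apply_moves --plan '[[[0,0,0,0,0,0.015,0.5],[0,0,0,0,0,0.012,0.5],[0,0,0,0,0,0,0.5]]]'

```text
clock: 26.75
tool_pos: [576.9, 96.6, 14.1]
tcp_rot: [-0.322, 3.125, -0.0]
ft_force: [-4.5, -1.0, 4.8]
opening: 59.2
finger_force: 69.5
```

Call:
apply_moves --plan '[[[0,0,0,0,0,-0.005,0.8],[0,0,0,0,0,0,1],[0,0,0,0,0,0,1],[0,0,0,0,0,0,1],[0,0,0,0,0,-0.4,1],[0,0,0,0,0,-0.6,1],[0,0,0,0,0,-0.6,1],[0,0,0.0556,0,0,0,1],[0,0,0.0556,0,0,0,1],[0,0,0.0556,0,0,0,1],[0,0,0.0556,0,0,0,1],[0,0,0.0556,0,0,0,1],[0,0,0.0556,0,0,0,1],[0,0,0.0556,0,0,0,1],[0,0,0.0556,0,0,0,1],[0,0,0.0556,0,0,0,1],[0,0,0,0,0,0,1],[0,0,0,0,0,0,1]]]'

```text
clock: 29.0
tool_pos: [576.6, 96.6, 133.5]
tcp_rot: [-1.98, -2.439, 0.0]
ft_force: [0.1, 0.1, -0.3]
opening: 85.3
finger_force: 0.0
```

```bash
python3 - <<'E'
from fitall import *
w=get_image("wrist")
for d in outline_of("block","wrist")[:4]:
    c=(np.array(d["box"])[:2]+np.array(d["box"])[2:])/2; p=atz(w,c,25)[0]
    print(np.round(d["box"]),round(d["conf"],2),p.round())
    if abs(p[0]-577)<30 and abs(p[1]-97)<30:
        x,f=fit(w,d["region"],BLOCK,[577,97,.2],[4,4,.05]);print(x,np.degrees(x[2]),f)
rows((576.9,96.6,21),101.8)
E
```

```text
[255. 162. 301. 251.] 0.9 [575.  95.  25.]
[5.74841511e+02 9.60874969e+01 1.88365155e-01] 10.792528388543426 0.9458451061363472
tcp [576.6  96.6 133.6] xang 101.8 j [ 0.03  0.21  1.73 -0.    1.2  -0.17]
turn/180 [0. 0. 0.] shift/75 [-9.000e-04  4.200e-03  1.501e+00] clk 29.1
```

Call:
apply_moves --plan '[[[0,0,0,0,-0.02,0.4,1],[0,0,0,0,0,0.4,1],[0,0,0,0,0,0.4,1],[0,0,0,0,0,0.3,0.8],[0,0,0,0,0,0,0.6],[0,0,0,0,0,0,0.2],[0,0,0,0,0,0,0.2],[0,0,0,0,0,0,0.2],[0,0,0,0,0,0,0.2],[0,0,0,0,0,0,0.2],[0,0,0,0,0,0,0.2]]]' --squeeze 60

```text
clock: 30.48
tool_pos: [576.0, 96.3, 22.6]
tcp_rot: [1.983, 2.435, 0.002]
ft_force: [-2.3, -0.5, 5.7]
opening: 26.9
finger_force: 61.0
```

Call:
apply_moves --plan '[[[0,0,0,0,0,-0.3,0.2],[0,0,0,0,0,-0.6,0.2],[0,0,0,0,0,-0.6,0.2],[0,0,0,0,0,-0.6,0.2],[0,0,0,-0.3,-0.08,0,0.2],[0,0,0,-0.55,-0.14,0,0.2],[0,0,0,-0.55,-0.14,0,0.2],[0,0,0,-0.55,-0.14,0,0.2],[0,0,0,-0.55,-0.14,0,0.2],[0,0,0,-0.55,-0.14,0,0.2],[0,0,0,-0.55,-0.14,0,0.2],[0,0,0,-0.55,-0.14,0,0.2],[0,0,0,-0.55,-0.14,0,0.2],[0,0,0,-0.4,-0.1,0,0.2],[0,0,0,-0.2,-0.05,0,0.2],[0,0,0,0,0,0,0.2],[0,0,0,0,0,0,0.2]]]'

```text
clock: 32.6
tool_pos: [556.4, -312.0, 178.0]
tcp_rot: [-1.982, -2.436, -0.001]
ft_force: [0.5, 0.6, -6.8]
opening: 26.9
finger_force: 61.0
```

```bash
python3 - <<'E'
from fitall import *
rows((550,-210,180),101.8)
for i in range(2): run("f6",[("holder",HOLD,[550.7,-210,.205],(550.7,-210),[3,3,.04])])
w=get_image("wrist")
for d in outline_of("block","wrist")[:3]: print("block",np.round(d["box"]),round(d["conf"],2))
for d in outline_of("socket","wrist")[:3]: print("socket",np.round(d["box"]),round(d["conf"],2))
E
```

```text
tcp [ 556.4 -312.   178. ] xang 101.73 j [-0.63  0.29  1.54  0.    1.31 -0.84]
turn/180 [-0.0002 -0.0005 -0.0004] shift/75 [ 1.349   0.195  -0.0271] clk 32.6
holder [ 550.4 -209.8] yaw 12.03 [] IoU 0.984
holder [ 550.5 -210.2] yaw 11.93 [] IoU 0.981
block [244. 196. 321. 361.] 0.79
socket [239.   1. 360. 149.] 0.6
```

View pics/f6.png

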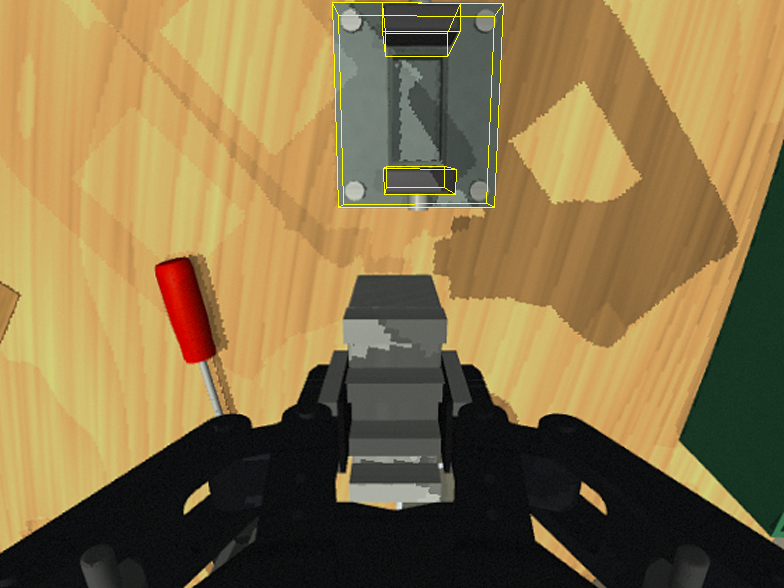

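The overlay matches the holder, with its socket at (420,110). Poses from two views agree within 0.5 mm. The block is held squarely at (395,380).

Call:
apply_moves --plan '[[[0,0,-0.001,0.25,0.038,0,0.2],[0,0,0,0.35,0.052,0,0.2],[0,0,0,0.4,0.06,0,0.2],[0,0,0,0.25,0.037,0,0.2],[0,0,0,0.097,0.015,0.2,0.2],[0,0,0,0,0,0.4,0.2],[0,0,0,0,0,0.4,0.2],[0,0,0,0,0,0.4,0.2],[0,0,0,0,0,0,0.2],[0,0,0,0,0,0,0.2]]]'

```text
clock: 34.2
tool_pos: [551.0, -212.0, 74.2]
tcp_rot: [1.98, 2.438, 0.0]
ft_force: [0.9, -0.1, -5.7]
opening: 27.0
finger_force: 60.9
```

```bash
python3 - <<'E'
from h import *
rows((550.45,-210,52),101.95)
E
```

```text
tcp [ 551.  -212.    74.2] xang 101.85 j [-0.5   0.3   1.75 -0.    1.1  -0.71]
turn/180 [ 0.0002  0.0002 -0.0005] shift/75 [ 0.0273 -0.0022  0.2958] clk 34.2
```

Call:
apply_moves --plan '[[[0,0,-0.0005,0.025,-0.002,0,0.2],[0,0,0,0,0,0.15,0.2],[0,0,0,0,0,0.15,0.2],[0,0,0,0,0,0,0.2],[0,0,0,0,0,0,0.2]]]'

```text
clock: 34.83
tool_pos: [549.9, -209.6, 50.8]
tcp_rot: [-1.978, -2.44, 0.0]
ft_force: [-0.2, -0.8, -6.4]
opening: 26.9
finger_force: 61.0
```

Right at the mouth and free. Lower gently.

Call:
apply_moves --plan '[[[0,0,0,0,0.003,0.03,0.2],[0,0,0,0,0,0.03,0.2],[0,0,0,0,0,0.03,0.2],[0,0,0,0,0,0,0.2]]]'

```text
clock: 35.33
tool_pos: [550.0, -209.5, 44.0]
tcp_rot: [-1.978, -2.44, 0.0]
ft_force: [0.5, 1.1, -6.5]
opening: 27.0
finger_force: 61.0
```

Call:
apply_moves --plan '[[[0,0,0,0,0,0.03,0.2],[0,0,0,0,0,0.03,0.2],[0,0,0,0,0,0.03,0.2],[0,0,0,0,0,0.03,0.2],[0,0,0,0,0,0,0.2]]]'

```text
clock: 35.95
tool_pos: [550.0, -209.5, 35.0]
tcp_rot: [-1.978, -2.44, 0.0]
ft_force: [0.4, -0.1, -7.2]
opening: 27.0
finger_force: 61.0
```

Call:
apply_moves --plan '[[[0,0,0,0,0,0.025,0.2],[0,0,0,0,0,0.025,0.2],[0,0,0,0,0,0,0.2]]]'

```text
clock: 36.33
tool_pos: [550.1, -209.5, 31.3]
tcp_rot: [-1.978, -2.44, 0.0]
ft_force: [-0.5, 0.5, -6.9]
opening: 26.9
finger_force: 61.0
```

Call:
apply_moves --plan '[[[0,0,0,0,0,0.012,0.2],[0,0,0,0,0,0.01,0.2],[0,0,0,0,0,0,0.2]]]'

```text
clock: 36.7
tool_pos: [550.4, -209.7, 30.6]
tcp_rot: [1.978, 2.441, -0.0]
ft_force: [-3.3, 0.9, 0.6]
opening: 26.5
finger_force: 61.9
```

Call:
apply_moves --plan '[[[0,0,0,0,0,0,0.4],[0,0,0,0,0,0,0.6],[0,0,0,0,0,0,0.7],[0,0,0,0,0,-0.2,0.7],[0,0,0,0,0,-0.4,0.7],[0,0,0,0,0,-0.5,0.7],[0,0,0,0,0,-0.5,1],[0,0,0,-0.3,0,-0.4,1],[0,0,0,-0.3,0,0,1],[0,0,0,0,0,0,1],[0,0,0,0,0,0,1]]]'

```text
clock: 38.08
tool_pos: [558.6, -253.0, 178.2]
tcp_rot: [-1.977, -2.438, 0.0]
ft_force: [0.3, -0.3, 0.4]
opening: 85.3
finger_force: 0.0
```

```bash
python3 - <<'E'
from fitall import *
print(observe()["opening"],observe()["ft_force"])
w=get_image("wrist")
for d in outline_of("block","wrist")[:3]:
    c=(np.array(d["box"])[:2]+np.array(d["box"])[2:])/2;p=atz(w,c,42)[0];print(np.round(d["box"]),round(d["conf"],2),p.round())
    if abs(p[0]-550)<30 and abs(p[1]+210)<30:
        for z in(8,16,24):
            x,f=fit(w,d["region"],lambda q:[box(-14,14,-30,30,26,z+50)],[550,-210,.2],[3,3,.05]);print(z,x.round(2),np.degrees(x[2]).round(2),round(f,3))
E
```

```text
85.32810394275127 [ 0.32158181 -0.26039427  0.44688415]
[263. 110. 304. 183.] 0.97 [ 552. -209.   42.]
8 [ 5.5093e+02 -2.0936e+02  2.1000e-01] 12.24 0.961
16 [ 5.5103e+02 -2.0946e+02  2.1000e-01] 11.88 0.909
24 [ 5.5138e+02 -2.0940e+02  2.1000e-01] 12.13 0.856
```

```bash
python3 -c "
from rig import *
print(job_done())"
```

```text
the job is handed in; nothing more can be done
None
```

The block was gauged in the caliper, with the sprung jaw pressed in an estimated 3–3.5 mm (from a hand force of about 12 N), then plugged fully home in the holder's socket and let go; the job was handed in at about 38 s and returned no verdict.

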